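# Clear the light pad and hold the magnifier over the beetle

## Task

Get the beetle ready for a close look: first take the two crumpled blue paper balls off the light pad and drop them in the yellow waste bin. Then pick up the magnifier, lift it over the rack or bottles in between and hold its lens level and centred over the beetle, about 3 cm above the rim of the beetle's dish, without ever touching that dish with it. Finish while still holding the magnifier steady there in the gripper, and leave both dishes, the rack, the bottle, the jar and the bin standing where they are.

Things in the scene. Friction and masses are not known exactly. Their poses are not given: they have to be found in the camera images.
- light_pad: Flat light pad, grey frame with a glowing white top, 210 x 260 x 10 mm (its x, y, z), fixed to the bench. Origin: centre of its underside; its top is 10 mm above that. The two dishes and the two paper balls start on it, about 100 mm (x) and 140 mm (y) apart in a two by two pattern, any thing in any corner.
- dish_beetle: Loose round clear glass dish, 60 mm across, 14 mm high, wall 2 mm, open at the top, 50 g, with a dark green and black beetle (35 mm long, nothing of it above the rim by more than 3 mm) fixed in its centre. Origin: centre of the underside, z up. It stands on the light pad. This is the target.
- dish_shell: The same glass dish (60 mm across, 14 mm high, contents up to 24 mm high) holding an orange-brown snail shell; a bystander on the light pad. Origin: centre of the underside, z up.
- ball_a: A crumpled blue paper ball, about 34 mm across in every direction, stiff, 11 to 17 g. Origin: its centre; it starts on the light pad, 17 mm above the pad's top. It has blunt flat sides facing its own +-x and +-y, 34 mm apart, best to grip.
- ball_b: The other crumpled blue paper ball, the same as the first.
- bin: Yellow open-topped waste bin, 140 x 140 mm outside, 110 mm high, wall and floor 4 mm, 0.6 kg, loose on the bench, left or right of the light pad. Origin: centre of its underside, z up, sides along its x and y.
- magnifier: Black hand magnifier lying flat on the bench, left or right of the light pad (on the side where the bin is not), 100 to 170 g. Straight handle 24 mm wide, 18 mm high, from 80 mm behind the origin to 36 mm ahead of it along its x axis, then a round rim 88 mm across, 18 mm high, around a clear lens 70 mm across. Origin: underside of the handle where it is best gripped; x points along the handle to the lens, z up.
- lens (a point): Centre of the magnifier's lens at the level of the underside of its rim, 75 mm from magnifier along its x axis, same axes.
- rack: White vial rack full of small blue-capped vials, 200 x 58 mm, 75 mm high to the caps, loose, 0.5 kg; stands between the light pad and the things to the right (-y) of it. Origin: centre of its underside, z up.
- bottle: Clear glass bottle with blue cap, 56 mm across, 105 mm high, loose; stands left (+y) of the light pad, between it and the things farther left. Origin: centre of its underside, z up.
- jar: Amber glass jar with white lid, 68 mm across, 85 mm high, loose; stands left (+y) of the light pad, beyond the bottle. Origin: centre of its underside, z up.
Things that resemble listed ones, but are neither listed nor needed, are in the scene too. What is shaped like the rack but red is not meant.

How it is judged (in metres and radians):
On the way, in this order (a step that is already met when the one before it is completed fails the run):
1. both paper balls lie in the waste bin, let go (x of ball_a in the frame of bin between -0.066 and 0.066 m and y of ball_a in the frame of bin between -0.066 and 0.066 m and x of ball_b in the frame of bin between -0.066 and 0.066 m and y of ball_b in the frame of bin between -0.066 and 0.066 m and z of ball_a in the frame of bin between 0 and 0.09 m and z of ball_b in the frame of bin between 0 and 0.09 m and contact force between each of ball_a, ball_b and the fingers below 0.05 N), for 0.2 s.
2. the magnifier is lifted in the gripper above the height of the rack (height (world z) of magnifier above 0.08 m and contact force between magnifier and the fingers above 0.5 N), for 0.1 s.
3. the magnifier hovers level and centred over the beetle (horizontal distance between lens and dish_beetle below 0.015 m and z of lens in the frame of dish_beetle between 0.029 and 0.059 m and angle between magnifier's own z axis and vertical below 0.17 rad and linear speed of magnifier below 0.02 m/s and angular speed of magnifier below 0.2 rad/s and contact force between magnifier and the fingers above 0.5 N), for 0.3 s.
At the end, for the whole second after the job is handed in: Both balls in the bin. The gripper holds the magnifier, touching nothing else: lens within 15 mm of the dish's centre sideways, rim underside 15-45 mm above the dish rim, tilt < 0.17 rad, speed < 0.02 m/s, 0.2 rad/s. Dishes within 12 mm of their start; rack, bottle, jar, bin within 30 mm, upright (all of step 3 and x of ball_a in the frame of bin between -0.066 and 0.066 m and y of ball_a in the frame of bin between -0.066 and 0.066 m and x of ball_b in the frame of bin between -0.066 and 0.066 m and y of ball_b in the frame of bin between -0.066 and 0.066 m and z of ball_a in the frame of bin between 0 and 0.09 m and z of ball_b in the frame of bin between 0 and 0.09 m and contact force between magnifier and light_pad below 0.05 N and contact force between magnifier and dish_beetle below 0.05 N and contact force between magnifier and dish_shell below 0.05 N and contact force between magnifier and bin below 0.05 N and contact force between magnifier and rack below 0.05 N and contact force between magnifier and bottle below 0.05 N and contact force between magnifier and jar below 0.05 N and distance of each of dish_beetle, dish_shell from where it was at the start of the episode below 0.012 m and distance of each of rack, bottle, jar, bin from where it was at the start of the episode below 0.03 m and angle between each of rack, bottle, jar, bin's own z axis and vertical below 0.15 rad); the arm keeps its last pose, push and grip.
It fails at once if the magnifier touches the beetle's dish (contact force between magnifier and dish_beetle above 0.2 N).
It fails at once if a dish is shifted by more than 12 mm (distance of any of dish_beetle, dish_shell from where it was at the start of the episode above 0.012 m).
It fails at once if the rack, bottle, jar or bin is shifted by more than 30 mm or tipped (distance of any of rack, bottle, jar, bin from where it was at the start of the episode above 0.03 m or angle between any of rack, bottle, jar, bin's own z axis and vertical above 0.3 rad).
It also fails if it takes over 67 s, if anything falls off the work surface, if the arm or the gripper's body presses on something with over 40 N, if the wrist force passes 120 N, or if a joint passes its speed limit or range.

## Robot

A 7-joint arm with a two-finger parallel gripper is mounted at the origin on the work surface. World frame = base frame: x ahead of the robot, y to its left, z up, the work surface at z = 0. Lengths are in mm, angles in rad, forces in N, time in s.
With the tool pointing down it reaches from about 400 to 875 mm from the base axis. Payload 4.4 kg.
Tool frame: the origin (TCP) lies at the very end of the fingers, on their centre line; the grasp point (between the pads) lies 19 mm behind it; z points along the fingers, y is the direction in which the jaws open and shut (so a half turn about z gives the same grasp; the last joint's range is limited). The gripper opens to 85 mm and grips with 20 to 120 N. Pads are 22 mm wide; open, the fingers measure 114 mm over their backs; the gripper's body (76 mm by 85 mm) begins 54 mm behind the grasp point. The pads swing forward as they close: fully open they stand 13 mm farther back than shut.
Start: joints at [1.227, 0.628, 0.038, 1.517, -0.027, 0.996, -0.02], TCP at [178.285, -625.086, 194.013] pointing down, gripper open.
Joint ranges: [-3.06, 3.06], [-0.37, 2.12], [-1.25, 1.32], [0.18, 2.47], [-1.1, 4.24], [0.23, 1.98], [-2.94, 2.94]. Speed limits (rad/s): [2.57, 2.57, 3.14, 3.14, 3.14, 3.14, 3.14].

## Interface

Orientations are given as [roll, pitch, yaw] about the fixed x, y, z axes, in that order (R = Rz(yaw) Ry(pitch) Rx(roll)).
In Python, from cell import ctrl gives the robot as it stands.
- The arm moves only by the shell command python3 -m crank 'ROWS' [OPENING]. ROWS is JSON, a list that holds one entry, the list of rows, each a list of 6 numbers: the shift along the tool's x, y, z in units of 30 mm (1.0 is 30 mm), then the turn, a rotation vector about the tool's x, y, z in units of 6 degrees (1.0 is 6 degrees). In form: [[[tx, ty, tz, rx, ry, rz], ...]]. A call has 1 to 12 rows; each row shifts and turns the pose as measured when the row begins, along the tool's axes as they then stand; what a row does not reach is not made up. A row lasts 1/12 s, in which the tool goes at most 41.7 mm and 7.16 degrees, less where a joint would pass 70% of its speed; a pose out of reach is approached as far as the arm can. A call is refused whole if a number of a shift passes 1 or a number of a turn 1, either way. A call with a gripper value outside its range is refused whole. OPENING is the gripper command: -1 is fully open, 1 is shut, values between are in proportion, set as the call begins (- or left out, the last holds). The fingers move at their own pace and stop on an object; the grip force is fixed at half the most. Time passes only in rows, so rows that do not move let the fingers close. It gives the time, the measured TCP pose, the force and the opening at its end, in the units of the state.
- ctrl.read_state(): the state, without advancing time (a new reading comes with each control period).
- ctrl.get_image(name): name is "scene" or "side" or "wrist"; returns a dict with "color" (400x640x3 uint8, red, green, blue), "depth" (400x640 float32, mm along the optical axis (not along the pixel's ray), 0 where there is no reading), "camera_matrix" (3x3 intrinsics, pixels), "k1" (the pictures are not rectified: a ray, as slopes to the right and down, at radius r is drawn at 1 + k1 r^2 times it, then the intrinsics apply), "R" (3x3) and "t" (3): a world point X has camera coordinates R X + t. Camera axes: x right, y down, z forward; pixel columns grow to the right and rows downward; lengths in mm; the calibration is good to about 2 mm. A picture is of the moment at which its call begins.
- ctrl.finish_job(): hands the job in, once; it reports no verdict.
Trained networks look in a picture, given as the dict that the camera call returned (one of the last four; its "shot" number tells which), for a name from the list of things; names that differ only in an ending like _2 or _b are one class to them, and where a whole thing is asked for, a point or a joint stands for the part that bears it (a point fixed in the world has none). Each returns a list of dicts, best first, with "conf" (0 to 1); they miss things now and then, are a little off and sometimes report something else, mostly with a low value. They report only what shows in the picture. A call takes as long as a camera call. They do not tell look-alikes from the thing itself.
- ctrl.search_frame(query, picture): "extent" ([centre column, centre row, width, height] in pixels, round what is visible of it).
The state is a dict: "clock": time; "qpos": joint angles; "qd": joint speeds; "tau": joint torques, N m; "eef_pos": TCP position; "tool_rot": TCP orientation; "force": force on the tool from outside, world axes, zero at the start; "torque": the same for the moment, N m; "width": finger opening in mm.
Only numpy, scipy, OpenCV 4.12 (cv2) and the standard library are available. Lean on these libraries where they do the work, as an engineer would, in place of code of your own. Each camera call takes 0.05 s, during which the arm holds its last target. There are 200 camera calls.

## Working session

There is one attempt and no reset: what is moved stays moved. The work goes in short steps, Python scripts to look and compute and a shell command to move; the robot and the scene stay as the last step left them, time stands still between calls to the robot, and variables do not carry over. Pictures are saved under pics/ and viewed, about 8 in all and at most 12, crops included, and the job is handed in when it is done.

```bash
ls; mkdir -p pics; cat > h.py <<'E'
import numpy as np, cv2
from cell import ctrl
from scipy.spatial.transform import Rotation as Ro
def world(im,u,v,z=None):
    """pixel -> world, by depth map if z None, else on plane z"""
    K=np.array(im["camera_matrix"]);R=np.array(im["R"]);t=np.array(im["t"])
    d=np.array([(u-K[0,2])/K[0,0],(v-K[1,2])/K[1,1]]);s=d.copy()
    for _ in range(20): s=d/(1+im["k1"]*(s@s))
    ray=np.array([s[0],s[1],1.])
    if z is None: return R.T@(ray*im["depth"][int(round(v)),int(round(u))]-t)
    c=-R.T@t; w=R.T@ray
    return c+w*(z-c[2])/w[2]
def save(im,n): cv2.imwrite("pics/"+n,im["color"][:,:,::-1])
def rel(target,yaw=None):
    """tool-frame shift in units (30mm) from present pose to target; and yaw turn units"""
    s=ctrl.read_state();T=Ro.from_euler('xyz',s["tool_rot"])
    return T.inv().apply(np.array(target)-s["eef_pos"])/30
E
python3 - <<'E'
from h import *
s=ctrl.read_state();print(s["eef_pos"],s["tool_rot"],s["clock"],s["width"])
ims={n:ctrl.get_image(n) for n in("scene","side")}
for n,im in ims.items():
    save(im,n+"0.png"); print(n,(-np.array(im["R"]).T@im["t"]).round())
    for q in["dish_beetle","dish_shell","ball_a","bin","magnifier","rack","bottle","jar","light_pad"]:
        for r in ctrl.search_frame(q,im)[:3]:
            e=r["extent"]; print(n,q,round(r["conf"],2),np.round(e),world(im,min(e[0],639),min(e[1],399)).round())
E
```

```text
pics
[ 178.10018667 -624.40144043  193.09218687] [-3.13970102e+00  3.69738211e-06  2.77793202e-01] 0.0 85.26253421994923
scene [ 923. -223.  836.]
scene dish_beetle 0.95 [302. 226.  24.  25.] [543. -86.  22.]
scene dish_beetle 0.26 [183. 255.  50.  71.] [ 484. -356.   16.]
scene dish_shell 0.69 [320. 256.  28.  28.] [632. -83.  30.]
scene dish_shell 0.24 [338. 233. 135. 115.] [592. -14.   7.]
scene ball_a 0.64 [351. 196.  17.  16.] [536.  50.  41.]
scene ball_a 0.64 [375. 221.  19.  13.] [619.  66.  45.]
scene ball_a 0.55 [184. 254.  50.  69.] [ 483. -355.   15.]
scene bin 0.56 [455. 129.  85.  82.] [457. 428.   0.]
scene bin 0.48 [374. 224.  19.  12.] [622.  61.  40.]
scene rack 0.69 [220. 178.  40.  84.] [ 366. -212.   74.]
scene rack 0.62 [248. 262.  60.  94.] [ 579. -231.   40.]
scene bottle 0.8 [409. 164.  27.  38.] [533. 208.  69.]
scene jar 0.85 [434. 195.  33.  43.] [639. 203.  84.]
scene light_pad 0.76 [335. 232. 139. 117.] [587. -21.   8.]
side [ 384. -776.  829.]
side dish_beetle 0.55 [340. 221.  23.  18.] [534. -89.  22.]
side dish_shell 0.86 [373. 216.  25.  23.] [619. -93.  33.]
side ball_a 0.63 [359. 176.  17.  15.] [613.  57.  38.]
side ball_a 0.39 [349. 209.  97.  82.] [569. -40.  11.]
side bin 0.77 [297. 110.  46.  52.] [467. 308. 105.]
side magnifier 0.71 [330. 319.  92.  43.] [ 384. -776.  829.]
side rack 0.72 [260. 269.  90.  40.] [ 327. -243.   69.]
side rack 0.58 [363. 263.  86.  46.] [ 559. -249.   57.]
side bottle 0.95 [318. 140.  17.  36.] [517. 198.  68.]
side light_pad 0.7 [351. 206.  98.  80.] [575. -28.   9.]
```

View pics/scene0.png

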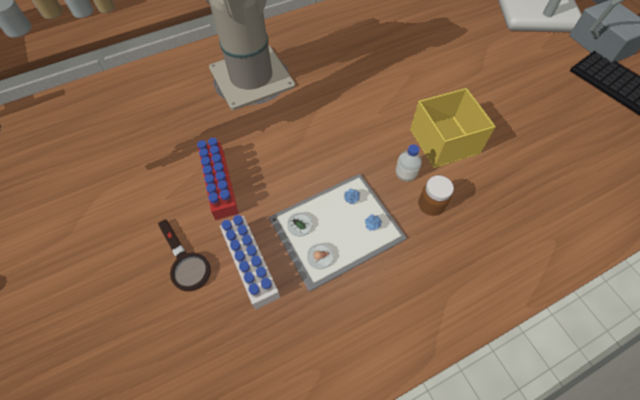

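View pics/side0.png

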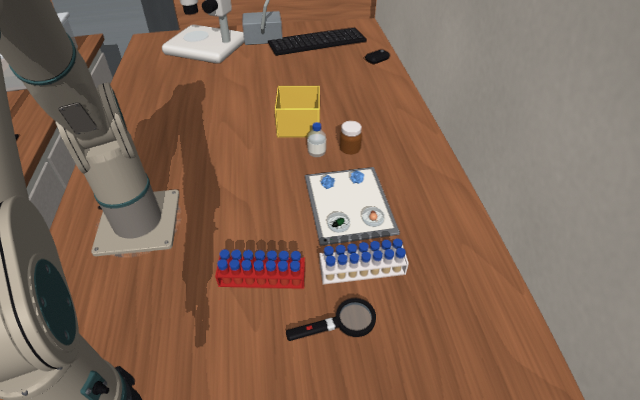

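The scene view shows the bin on the left with its rim near (452,118), balls at (351,196) and (373,222), and the beetle at (300,224). The shell is at (320,256), and the magnifier on the right runs from its handle end at (163,222) to the lens at (190,271). The white rack is the one beside the pad, and the red one is a decoy. Next I'll refine the positions by colour and depth.

```bash
cat >> h.py <<'E'
def cloud(im):
    K=np.array(im["camera_matrix"]);D=np.array([im["k1"],0,0,0.])
    h,w=im["depth"].shape;uv=np.stack(np.meshgrid(np.arange(w),np.arange(h)),-1).reshape(-1,1,2).astype(float)
    s=cv2.undistortPoints(uv,K,D).reshape(h,w,2);d=im["depth"][...,None]
    return (np.concatenate([s*d,d],-1)-np.array(im["t"]))@np.array(im["R"])
E
python3 - <<'E'
from h import *
for n in("scene","side"):
    im=ctrl.get_image(n);P=cloud(im);hsv=cv2.cvtColor(im["color"],cv2.COLOR_RGB2HSV);H,S,V=cv2.split(hsv);z=P[...,2];ok=im["depth"]>0
    def box(x0,x1,y0,y1,z0,z1): return ok&(P[...,0]>x0)&(P[...,0]<x1)&(P[...,1]>y0)&(P[...,1]<y1)&(z>z0)&(z<z1)
    def rect(m,l):
        p=P[m][:,:2].astype(np.float32)
        if len(p)<5: print(n,l,len(p));return
        r=cv2.minAreaRect(p);print(n,l,len(p),"c",np.round(r[0]),"sz",np.round(r[1]),"ang",round(r[2],1),"med",np.median(P[m],0).round())
    rect(box(350,650,200,560,98,125)&(H>20)&(H<35)&(S>100),"binrim")
    b=box(480,700,0,120,18,60)&(H>95)&(H<125)&(S>70)
    k,L=cv2.connectedComponents(b.astype(np.uint8))
    for i in range(1,k):
        if (L==i).sum()>15: rect(L==i,"ball")
    rect(box(450,700,-160,120,6,14)&(S<60)&(V>120),"pad")
    rect(box(450,640,-140,-40,18,40),"dishB?"); rect(box(590,680,-140,-40,18,40),"dishS")
    rect(box(450,720,-330,-170,66,90),"rackcaps")
    rect(box(450,720,-330,-170,20,90)&(S<60),"rackwhite")
    rect(box(480,600,150,260,60,120),"bottle"); rect(box(590,700,150,260,75,95),"jar")
    rect(box(300,700,-480,-290,8,30),"mag"); 
    m=box(300,700,-480,-290,8,30); p=P[m][:,:2]; 
    if len(p)>5:
        c=p.mean(0);u,s,vt=np.linalg.svd(p-c);a=(p-c)@vt[0];print("magaxis",vt[0].round(3),"ends",c+vt[0]*a.min(),c+vt[0]*a.max())
    if n=="scene": print("plane: lens",world(im,190,271,18).round(),"handle end",world(im,163,222,18).round(),"beetle",world(im,300,224,20).round(),"shell",world(im,320,256,24).round())
    else: print("plane: lens",world(im,355,317,18).round(),"handle end",world(im,288,334,18).round(),"beetle",world(im,339,221,20).round(),"shell",world(im,373,216,24).round())
E
```

```text
scene binrim 683 c [477. 376.] sz [143. 142.] ang 82.2 med [482. 375. 105.]
scene ball 152 c [530.  54.] sz [32. 28.] ang 38.9 med [533.  53.  36.]
scene ball 165 c [614.  63.] sz [32. 30.] ang 9.6 med [617.  60.  37.]
scene pad 6690 c [576. -12.] sz [207. 256.] ang 1.7 med [584. -13.   9.]
scene dishB? 337 c [573. -84.] sz [136.  59.] ang 4.0 med [563. -84.  22.]
scene dishS 198 c [628. -80.] sz [58. 59.] ang 78.1 med [629. -82.  23.]
scene rackcaps 1281 c [ 569. -227.] sz [ 49. 184.] ang 89.7 med [ 574. -230.   73.]
scene rackwhite 1174 c [ 568. -258.] sz [120. 203.] ang 89.7 med [ 602. -228.   41.]
scene bottle 408 c [547. 219.] sz [ 54. 106.] ang 85.8 med [526. 215.  77.]
scene jar 494 c [625. 227.] sz [59. 59.] ang 3.5 med [627. 226.  83.]
scene mag 1476 c [ 476. -375.] sz [194.  85.] ang 21.2 med [ 511. -364.   14.]
magaxis [0.989 0.146] ends [ 373.97316421 -378.56950624] [ 568.53267431 -349.89483962]
plane: lens [ 530. -354.   18.] handle end [ 382. -374.   18.] beetle [536. -87.  20.] shell [631. -82.  24.]
side binrim 363 c [474. 375.] sz [148. 139.] ang 82.3 med [469. 370. 
[... 252 characters left out ...]
 [139.  62.] ang 4.2 med [554. -91.  24.]
side dishS 169 c [624. -82.] sz [61. 53.] ang 77.9 med [621. -88.  24.]
side rackcaps 1116 c [ 565. -228.] sz [182.  54.] ang 0.3 med [ 563. -233.   75.]
side rackwhite 1104 c [ 566. -263.] sz [130. 200.] ang 89.5 med [ 555. -249.   44.]
side bottle 292 c [546. 221.] sz [113.  46.] ang 8.5 med [518. 214.  79.]
side jar 220 c [620. 228.] sz [59. 58.] ang 80.6 med [620. 224.  86.]
side mag 1828 c [ 469. -351.] sz [ 88. 194.] ang 86.0 med [ 505. -366.   15.]
magaxis [-0.985 -0.174] ends [ 564.81815651 -347.89377317] [ 370.21368028 -382.26907619]
plane: lens [ 521. -360.   18.] handle end [ 374. -379.   18.] beetle [533. -85.  20.] shell [623. -84.  24.]
```

Beetle is at about (534,-86), the balls at about (527,53) and (611,60), the bin at (476,376) and the lens at (525,-357) with the handle yawed about 8°. I'll move over the balls for a wrist look.

```bash
python3 -m crank '[[[0.75,-0.73,-0.1,0,0,0],[0.75,-0.73,-0.1,0,0,0],[0.75,-0.73,-0.1,0,0,0],[0.75,-0.73,-0.1,0,0,0],[0.75,-0.73,-0.1,0,0,0],[0.75,-0.73,-0.1,0,0,0],[0.75,-0.73,-0.1,0,0,0],[0.75,-0.73,-0.1,0,0,0],[0.75,-0.73,-0.1,0,0,0],[0.75,-0.73,-0.1,0,0,0],[0.75,-0.73,-0.1,0,0,0],[0.75,-0.73,-0.1,0,0,0]]]' -1
python3 -m crank '[[[0.75,-0.73,-0.1,0,0,0],[0.75,-0.73,-0.1,0,0,0],[0.75,-0.73,-0.1,0,0,0],[0.75,-0.73,-0.1,0,0,0],[0.75,-0.73,-0.1,0,0,0],[0.75,-0.73,-0.1,0,0,0],[0.75,-0.73,-0.1,0,0,0],[0.75,-0.73,-0.1,0,0,0],[0.75,-0.73,-0.1,0,0,0],[0.75,-0.73,-0.1,0,0,0],[0,0,0,0,0,0]]]'
python3 - <<'E'
from h import *
im=ctrl.get_image("wrist");save(im,"w1.png");print(rel([570,56,250]),ctrl.read_state()["qpos"])
for r in ctrl.search_frame("ball_a",im): print(r["conf"],np.round(r["extent"]),world(im,*r["extent"][:2],z=27).round())
E
```

```text
clock: 2.1
eef_pos: [368.5, -293.3, 229.1]
tool_rot: [3.134, 0.003, 0.262]
force: [1.3, -0.5, 0.1]
width: 85.1
clock: 3.02
eef_pos: [539.4, -1.0, 262.1]
tool_rot: [3.134, -0.007, 0.27]
force: [-0.6, 0.5, 0.7]
width: 85.3
[ 1.56521237 -1.65569795  0.38131594] [ 0.01748595  0.38971071 -0.09638117  1.74601139  0.05351353  1.00185142
 -1.40338835]
0.73 [281.  92.  36.  32.] [608.  66.  27.]
0.68 [273. 160.  31.  27.] [525.  56.  27.]
```

View pics/w1.png

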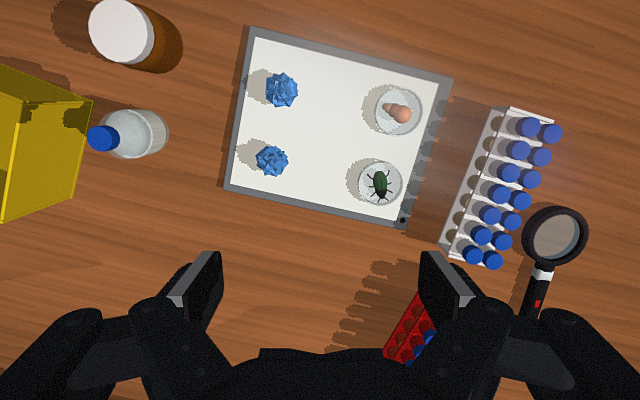

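The wrist picture shows balls at (281,91) and (272,161), the beetle dish at (381,183), the shell at (397,112) and the lens at (555,235). I'll zoom in on the balls to read their yaw and measure the dish and lens on the same shot.

```bash
python3 - <<'E'
from h import *
im=ctrl.get_image("wrist")
c=im["color"][:,:,::-1]
a=cv2.resize(c[65:117,255:307],(400,400),interpolation=cv2.INTER_CUBIC);b=cv2.resize(c[135:187,246:298],(400,400),interpolation=cv2.INTER_CUBIC)
cv2.imwrite("pics/balls.png",np.hstack([a,b]))
print("beetle",world(im,380.5,184,24),"shell",world(im,397.5,111,24),"lens",world(im,555,235,18))
H,S,V=cv2.split(cv2.cvtColor(im["color"],cv2.COLOR_RGB2HSV))
for (u,v) in((281,91),(272,161)):
    m=np.zeros_like(H);m[v-25:v+25,u-24:u+26]=((H>95)&(H<125)&(S>90)&(V>90))[v-25:v+25,u-24:u+26]
    p=np.argwhere(m)[:,::-1]
    w=np.array([world(im,x,y,27)[:2] for x,y in p])
    print("c",w.mean(0).round(1),"mid",((w.max(0)+w.min(0))/2).round(1),"widths per world angle:",[(k,round(np.ptp(w@[np.cos(np.radians(k)),np.sin(np.radians(k))]),1)) for k in range(0,180,10)])
E
```

```text
beetle [527.10498995 -92.5000491   24.        ] shell [620.18465973 -84.21585114  24.        ] lens [ 520.26728591 -354.88523097   18.        ]
c [610.1  66.9] mid [609.6  66. ] widths per world angle: [(0, np.float64(40.0)), (10, np.float64(39.3)), (20, np.float64(37.8)), (30, np.float64(39.6)), (40, np.float64(40.4)), (50, np.float64(41.1)), (60, np.float64(41.0)), (70, np.float64(40.5)), (80, np.float64(40.8)), (90, np.float64(39.8)), (100, np.float64(38.4)), (110, np.float64(38.9)), (120, np.float64(40.2)), (130, np.float64(40.6)), (140, np.float64(39.7)), (150, np.float64(38.3)), (160, np.float64(38.5)), (170, np.float64(39.5))]
c [524.4  58. ] mid [524.1  58.7] widths per world angle: [(0, np.float64(37.7)), (10, np.float64(37.8)), (20, np.float64(38.7)), (30, np.float64(39.4)), (40, np.float64(39.0)), (50, np.float64(38.6)), (60, np.float64(38.6)), (70, np.float64(38.8)), (80, np.float64(40.2)), (90, np.float64(40.9)), (100, np.float64(40.4)), (110, np.float64(39.7)), (120, np.float64(39.7)), (130, np.float64(39.3)), (140, np.float64(37.7)), (150, np.float64(36.5)), (160, np.float64(37.3)), (170, np.float64(37.9))]
```

View pics/balls.png

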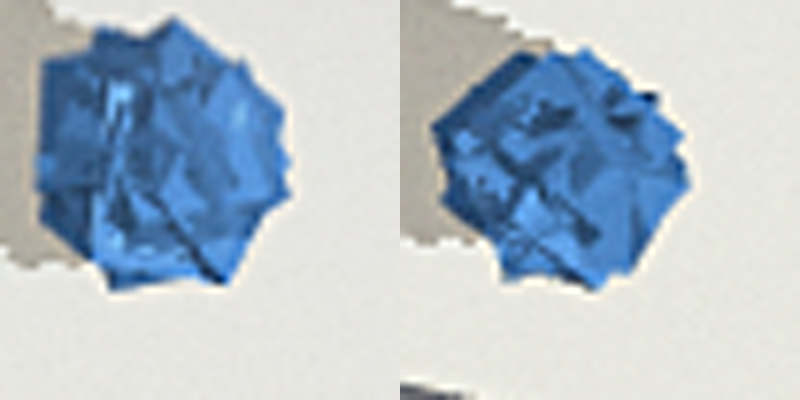

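Ball faces: the far ball's flats lie along about 105° (the present jaw direction), and the near ball's along about 60°/150°. I'll take the far ball first.

```bash
python3 - <<'E'
from h import *
print(rel([610,64,80]),rel([610,64,15]),ctrl.read_state()["tool_rot"])
E
```

```text
[ 3.01490468 -1.78326207  6.02326765] [ 3.01230052 -1.80881929  8.18978201] [ 3.12979673e+00 -1.20192084e-03  2.61720995e-01]
```

```bash
python3 -m crank '[[[0.43,-0.26,0.86,0,0,0],[0.43,-0.26,0.86,0,0,0],[0.43,-0.26,0.86,0,0,0],[0.43,-0.26,0.86,0,0,0],[0.43,-0.26,0.86,0,0,0],[0.43,-0.26,0.86,0,0,0],[0.43,-0.26,0.86,0,0,0],[0,0,0,0,0,0]]]' -1
python3 - <<'E'
from h import *
print(rel([610,64,15]),ctrl.read_state()["tool_rot"])
im=ctrl.get_image("wrist");save(im,"w2.png")
for r in ctrl.search_frame("ball_a",im): print(r["conf"],np.round(r["extent"]),world(im,*r["extent"][:2],z=27).round())
E
```

```text
clock: 3.83
eef_pos: [612.1, 45.7, 76.1]
tool_rot: [3.118, -0.003, 0.237]
force: [0.6, 0.1, -0.8]
width: 85.5
[ 0.06664768 -0.65681063  2.02026252] [ 3.11777697 -0.00342427  0.2366011 ]
0.94 [290. 202.  58.  54.] [608.  67.  27.]
0.86 [280. 304.  54.  50.] [524.  57.  27.]
0.45 [481. 220.  84.  82.] [627. -74.  27.]
```

```bash
python3 -m crank '[[[0.02,-0.4,0.2,0.23,0,-0.28],[0.02,-0.34,0.4,0,0,0],[0,0,0.5,0,0,0],[0,0,0.5,0,0,0],[0,0,0.42,0,0,0],[0,0,0,0,0,0]]]'
python3 - <<'E'
from h import *
print(rel([609,66,15]),ctrl.read_state()["tool_rot"])
im=ctrl.get_image("wrist");save(im,"w3.png")
E
python3 -m crank '[[[0,0,0,0,0,0],[0,0,0,0,0,0],[0,0,0,0,0,0],[0,0,0,0,0,0],[0,0,0,0,0,0],[0,0,0,0,0,0]]]' 1
```

```text
clock: 4.43
eef_pos: [612.8, 57.1, 27.6]
tool_rot: [3.132, -0.02, 0.251]
force: [-0.5, 0.7, -0.9]
width: 85.1
[-0.05896017 -0.32213022  0.41513032] [ 3.13178293 -0.01985466  0.25145598]
clock: 4.98
eef_pos: [616.7, 56.4, 34.9]
tool_rot: [3.129, -0.03, 0.249]
force: [-0.0, 0.1, -0.2]
width: 11.9
```

The jaws shut past the ball, probably because the TCP was too high and drifting. I'll look before going on.

```bash
python3 - <<'E'
from h import *
im=ctrl.get_image("wrist");save(im,"w4.png");s=ctrl.read_state();print(s["eef_pos"],s["tool_rot"],s["width"])
for r in ctrl.search_frame("ball_a",im): print(r["conf"],np.round(r["extent"]),world(im,*r["extent"][:2],z=27).round())
E
```

```text
[616.8064686   56.38417301  34.88228545] [ 3.12919411 -0.0300692   0.24906146] 4.769096279146239
0.91 [301. 231.  62.  58.] [609.  67.  27.]
0.85 [306. 340.  19.  19.] [535.  46.  27.]
```

View pics/w4.png

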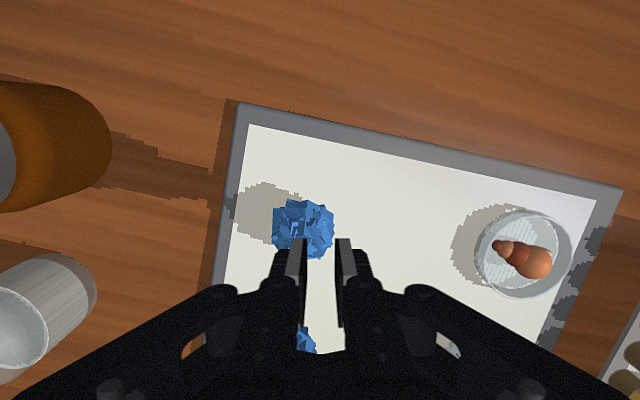

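The ball is untouched at (303,228), while the fingertips show at about (320,240). I'll check the calibration by projecting the TCP into this view.

```bash
cat >> h.py <<'E'
def proj(im,X):
    R=np.array(im["R"]);return cv2.projectPoints(np.array([X],float),cv2.Rodrigues(R)[0],np.array(im["t"]),np.array(im["camera_matrix"]),np.array([im["k1"],0,0,0.]))[0].ravel()
E
python3 - <<'E'
from h import *
im=ctrl.get_image("wrist");s=ctrl.read_state()
print(s["eef_pos"],s["width"],"tcp",proj(im,s["eef_pos"]),"10 back",proj(im,np.array(s["eef_pos"])+[0,0,10]),"cam",-np.array(im["R"]).T@im["t"])
print(np.array(im["R"]).round(3), [world(im,303,228,z) for z in (27,40)])
sc=ctrl.get_image("scene");print("scene tcp",proj(sc,s["eef_pos"]),"ball",proj(sc,[609,67,27]))
c=sc["color"][150:290,290:450,::-1];cv2.imwrite("pics/s2.png",cv2.resize(c,None,fx=4.5,fy=4,interpolation=cv2.INTER_CUBIC))
E
```

```text
[616.46487131  56.3989989   34.48766151] 0.16885533135595207 tcp [321.92873519 227.91167571] 10 back [322.24021064 234.01922697] cam [678.34091723  75.50129318 216.15105433]
[[ 0.248 -0.969  0.013]
 [-0.94  -0.237  0.247]
 [-0.237 -0.073 -0.969]] [array([611.07936091,  66.6873906 ,  27.        ]), array([615.70212252,  67.29315373,  40.        ])]
scene tcp [370.66315565 223.60077313] ball [372.61135406 220.63503036]
```

View pics/s2.png

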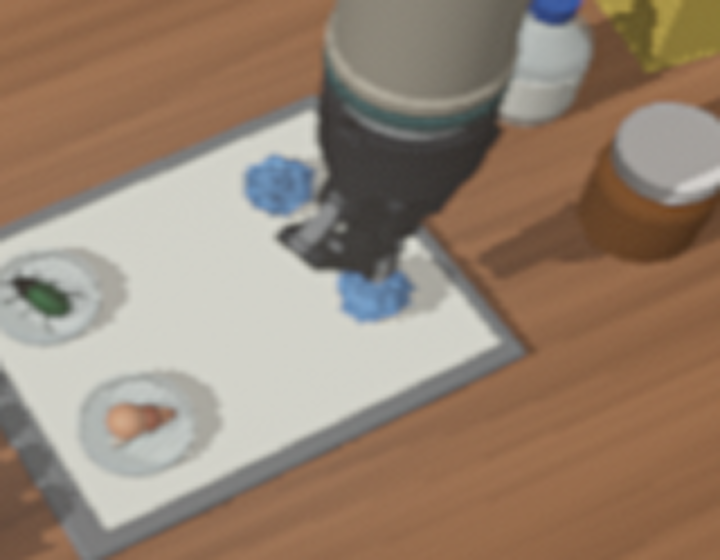

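The scene view shows the tips above and beside the ball, so the grasp closed too high, since rows fall short and idle rows creep up. The ball hasn't moved. I'll raise, open, and correct again while watching the creep.

```bash
python3 -m crank '[[[0,0,-0.7,0,0,0],[0,0,-0.5,0,0,0]]]'
python3 -m crank '[[[0,-0.3,0,0.1,0.3,0],[0,0,0,0,0,0],[0,0,0,0,0,0]]]' -1
python3 -m crank '[[[0,0,0,0,0,0],[0,0,0,0,0,0],[0,0,0,0,0,0]]]'
python3 - <<'E'
from h import *
im=ctrl.get_image("wrist");s=ctrl.read_state()
print(s["eef_pos"],s["tool_rot"],rel([609.5,66,14]))
for r in ctrl.search_frame("ball_a",im): print(r["conf"],np.round(r["extent"]),world(im,*r["extent"][:2],z=27).round())
E
```

```text
clock: 5.35
eef_pos: [612.3, 56.3, 67.6]
tool_rot: [3.13, -0.022, 0.249]
force: [0.7, 0.9, 0.5]
width: -0.2
clock: 5.6
eef_pos: [612.3, 65.1, 70.4]
tool_rot: [3.14, -0.058, 0.249]
force: [0.7, -1.0, 0.6]
width: 36.1
clock: 5.85
eef_pos: [612.2, 64.5, 69.4]
tool_rot: [3.139, -0.056, 0.249]
force: [0.9, -0.2, -0.8]
width: 72.5
[612.12834566  64.40951718  69.33927281] [ 3.13943886 -0.05579929  0.24911067] [-0.17460097 -0.07693752  1.83760368]
0.9 [316. 214.  53.  54.] [608.  67.  27.]
0.84 [301. 318.  57.  50.] [525.  58.  27.]
```

```bash
python3 -m crank '[[[-0.1,-0.05,0.3,0,-0.53,0],[-0.05,0,0.4,0,0,0],[0,0,0.4,0,0,0],[0,0,0.4,0,0,0],[0,0,0.3,0,0,0],[0,0,0.1,0,0,0]]]'
python3 - <<'E'
from h import *
print(rel([609,66.5,14]))
E
```

```text
clock: 6.45
eef_pos: [607.1, 63.8, 7.2]
tool_rot: [3.139, -0.001, 0.248]
force: [0.4, 0.4, 0.1]
width: 85.5
[ 0.0820615  -0.07025951 -0.22541313]
```

```bash
python3 -m crank '[[[0.06,-0.07,-0.25,0,0,0],[0,0,0,0,0,0]]]'
python3 -m crank '[[[0,0,0,0,0,0],[0,0,0,0,0,0],[0,0,0,0,0,0],[0,0,0,0,0,0]]]' 1
python3 -m crank '[[[0,0,0,0,0,0],[0,0,0,0,0,0],[0,0,0,0,0,0]]]'
```

```text
clock: 6.62
eef_pos: [606.5, 66.0, 13.1]
tool_rot: [3.139, 0.003, 0.248]
force: [0.5, 0.9, 0.4]
width: 85.2
clock: 6.95
eef_pos: [608.0, 66.3, 15.5]
tool_rot: [3.139, -0.001, 0.248]
force: [0.0, -0.1, -0.3]
width: 39.0
clock: 7.2
eef_pos: [608.7, 66.3, 16.4]
tool_rot: [3.139, -0.003, 0.248]
force: [-0.4, -1.0, -0.3]
width: 0.6
```

```bash
python3 - <<'E'
from h import *
im=ctrl.get_image("wrist");save(im,"w5.png");s=ctrl.read_state();print(s["eef_pos"],s["width"],proj(im,s["eef_pos"]))
for r in ctrl.search_frame("ball_a",im): print(r["conf"],np.round(r["extent"]),world(im,*r["extent"][:2],z=27).round())
E
```

```text
[608.74465919  66.32407027  16.42884283] 0.06001470005671412 [322.01798931 227.71713699]
0.64 [322. 342.  15.  19.] [541.  49.  27.]
0.58 [321. 233.  70.  65.] [610.  67.  27.]
```

View pics/w5.png

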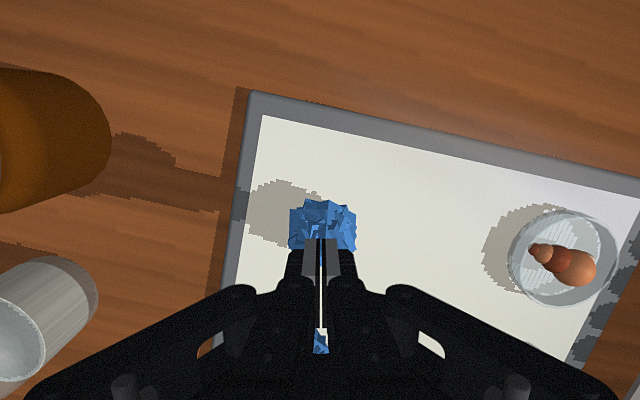

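The fingertips are still seen above and behind the ball although the TCP is reported inside it. I'll use depth to find where the tips really are.

```bash
python3 - <<'E'
from h import *
im=ctrl.get_image("wrist");s=ctrl.read_state();print(s["eef_pos"],s["width"],s["force"])
for v in range(205,290,6): print(v,im["color"][v,312],world(im,312,v).round(1),world(im,322,v).round(1),world(im,333,v).round(1))
E
```

```text
[608.55371967  66.31177025  16.23151754] -0.14005165745510462 [ 0.40298249  0.19968301 -0.62034123]
205 [ 48  77 118] [624.8  76.   30.1] [626.8  71.1  32.4] [628.3  65.6  32.8]
211 [ 52  91 132] [623.2  75.5  35. ] [625.3  70.8  37.8] [675.5  84.9 196. ]
217 [ 49  81 116] [620.2  74.7  35.3] [623.   70.2  39.8] [623.2  64.4  36.6]
223 [35 64 92] [618.7  74.3  40. ] [619.9  69.4  40. ] [621.1  64.   39.5]
229 [ 93 154 228] [616.4  73.7  42.2] [617.3  68.7  41.3] [619.8  63.8  44.5]
235 [ 44  73 111] [612.7  72.8  40.6] [615.2  68.2  43.7] [616.3  62.9  43.4]
241 [69 72 75] [618.   73.6  60.7] [618.7  69.2  59.6] [619.7  64.4  59.2]
247 [73 74 73] [617.4  73.4  65.6] [618.6  69.3  66. ] [620.3  64.9  67.2]
253 [67 72 73] [618.1  73.4  72.9] [618.6  69.3  71.9] [619.8  65.   72. ]
259 [66 68 70] [617.8  73.2  77.7] [618.3  69.3  76.6] [620.   65.3  78. ]
265 [68 69 70] [617.7  73.1  82.4] [618.8  69.4  82.7] [620.1  65.5  83.2]
271 [70 72 76] [618.   73.   87.5] [619.1  69.6  88. ] [620.   65.7  87.9]
277 [108 110 113] [617.2  72.8  90.5] [618.3  69.4  90.9] [620.9  66.2  94. ]
283 [0 0 0] [619.1  73.1  97.8] [616.2  68.9  91.3] [621.1  66.4  98.3]
289 [17 17 18] [619.   73.  101.3] [613.8  68.2  91.1] [620.1  66.2 100.3]
```

```bash
python3 -m crank '[[[0,0,-0.9,0,0,0],[0,0,-0.9,0,0,0],[0,0,-0.9,0,0,0],[0,0,0,0,0,0]]]'
python3 - <<'E'
from h import *
ims=[ctrl.get_image(n) for n in("scene","side")];s=ctrl.read_state();e=np.array(s["eef_pos"]);print(e,s["width"])
for im in ims:
    P=cloud(im);d=np.hypot(P[...,0]-e[0],P[...,1]-e[1]);m=(d<30)&(P[...,2]>50)&(im["depth"]>0)
    H=cv2.cvtColor(im["color"],cv2.COLOR_RGB2HSV)[...,0]
    p=P[m];p=p[np.argsort(p[:,2])];print(len(p),p[:12].round().tolist(),"tcp px",proj(im,e))
    vu=np.argwhere(m&(P[...,2]<np.sort(p[:,2])[5]+3));print(vu.min(0),vu.max(0))
E
```

```text
clock: 7.68
eef_pos: [606.2, 66.2, 97.4]
tool_rot: [3.14, 0.004, 0.248]
force: [0.9, 0.4, -0.0]
width: 0.1
[603.30809403  65.79266823  93.72052203] -0.16408486019275487
2176 [[616.0, 62.0, 133.0], [621.0, 61.0, 137.0], [619.0, 62.0, 138.0], [619.0, 72.0, 138.0], [620.0, 64.0, 139.0], [618.0, 75.0, 140.0], [611.0, 55.0, 141.0], [618.0, 58.0, 141.0], [620.0, 66.0, 141.0], [617.0, 60.0, 141.0], [618.0, 62.0, 142.0], [620.0, 68.0, 143.0]] tcp px [374.16110007 204.96837039]
[198 374] [202 384]
441 [[614.0, 64.0, 134.0], [605.0, 61.0, 134.0], [597.0, 60.0, 135.0], [602.0, 60.0, 135.0], [599.0, 59.0, 136.0], [594.0, 60.0, 139.0], [592.0, 64.0, 139.0], [592.0, 67.0, 141.0], [609.0, 56.0, 141.0], [594.0, 62.0, 141.0], [598.0, 56.0, 142.0], [595.0, 55.0, 143.0]] tcp px [355.9485981  159.30414115]
[146 353] [149 361]
```

Both fixed cameras agree that the real fingertips are about 38 mm higher than the reported TCP z, while the lateral position agrees. I'll treat the true tip as reported z + 38, so the ball grasp (tip at 16) means a reported z of about -22.

```bash
python3 -m crank '[[[0.1,0,0.5,0,0,0],[0.06,0,0.5,0,0,0],[0,0,0.5,0,0,0],[0,0,0.5,0,0,0],[0,0,0.5,0,0,0],[0,0,0.4,0,0,0],[0,0,0.3,0,0,0],[0,0,0.1,0,0,0]]]' -1
python3 - <<'E'
from h import *
print(rel([609.5,67,-22]))
E
```

```text
clock: 8.45
eef_pos: [601.8, 65.7, -16.4]
tool_rot: [3.141, 0.02, 0.249]
force: [0.3, 0.8, -0.6]
width: 85.5
[0.26196767 0.0201937  0.18263169]
```

```bash
python3 -m crank '[[[0.26,0,0.12,0,0.2,0],[0,0,0,0,0,0]]]'
python3 -m crank '[[[0.05,0,0.02,0,0,0],[0,0,0.02,0,0,0],[0,0,0.02,0,0,0],[0,0,0.02,0,0,0],[0,0,0.02,0,0,0]]]' 1
python3 -m crank '[[[0,0,0,0,0,0],[0,0,0,0,0,0]]]'
```

```text
clock: 8.62
eef_pos: [608.0, 67.4, -22.3]
tool_rot: [3.141, 0.002, 0.249]
force: [-0.2, -0.3, 0.5]
width: 85.1
clock: 9.03
eef_pos: [610.7, 67.9, -23.5]
tool_rot: [3.141, -0.0, 0.249]
force: [1.0, -0.2, -0.2]
width: 32.9
clock: 9.2
eef_pos: [611.2, 68.0, -22.8]
tool_rot: [3.141, -0.001, 0.249]
force: [0.1, 0.2, -0.2]
width: 32.8
```

Gripped at 32.9 mm, which confirms the z bias. Lifting and carrying to the bin.

```bash
python3 -m crank '[[[0,0,-0.5,0,0,0],[0,0,-0.9,0,0,0],[0,0,-0.9,0,0,0],[0,0,-0.9,0,0,0],[0,0,-0.9,0,0,0],[0,0,-0.9,0,0,0],[-0.1,-0.5,-0.1,0,0,0],[-0.15,-0.9,0,0,0,0],[-0.15,-0.9,0,0,0,0],[-0.15,-0.9,0,0,0,0],[-0.15,-0.9,0,0,0,0],[-0.15,-0.9,0,0,0,0]]]'
python3 - <<'E'
from h import *
s=ctrl.read_state();print(s["width"],rel([476,375,110]),s["tool_rot"])
E
```

```text
clock: 10.2
eef_pos: [549.0, 203.1, 135.9]
tool_rot: [3.136, 0.0, 0.233]
force: [0.4, -0.5, -1.0]
width: 32.6
32.64481917931861 [-1.0462471  -6.14144686  0.82811457] [3.13570588e+00 5.27555612e-05 2.32650569e-01]
```

```bash
python3 -m crank '[[[-0.15,-0.9,0,0,0,0],[-0.15,-0.9,0,0,0,0],[-0.15,-0.9,0,0,0,0],[-0.15,-0.9,0,0,0,0],[-0.15,-0.9,0,0,0,0],[-0.15,-0.9,0,0,0,0],[-0.05,-0.3,0,0,0,0],[0,0,0,0,0,0]]]'
python3 - <<'E'
from h import *
s=ctrl.read_state();print(s["width"],rel([476,375,50]),s["tool_rot"])
E
```

```text
clock: 10.87
eef_pos: [467.4, 379.0, 131.8]
tool_rot: [3.14, 0.007, 0.245]
force: [1.0, -0.4, -1.3]
width: 32.8
32.842237713684085 [0.26352645 0.19356488 2.72563645] [3.13970822 0.00685131 0.24477791]
```

```bash
python3 -m crank '[[[0.13,0.1,0.5,0,0,0],[0.13,0.1,0.6,0,0,0],[0,0,0.6,0,0,0],[0,0,0.6,0,0,0],[0,0,0.4,0,0,0],[0,0,0,0,0,0]]]'
python3 -m crank '[[[0,0,0,0,0,0],[0,0,0,0,0,0],[0,0,0,0,0,0]]]' -0.1
python3 -m crank '[[[0,0,-0.5,0,0,0],[0,0,-0.8,0,0,0],[0,0,-0.8,0,0,0],[0,0,-0.8,0,0,0],[0,0,-0.5,0,0,0]]]'
python3 - <<'E'
from h import *
s=ctrl.read_state();im=ctrl.get_image("wrist");print(s["width"],rel([530,70,120]),s["tool_rot"])
for r in ctrl.search_frame("ball_a",im): print(r["conf"],np.round(r["extent"]),world(im,*r["extent"][:2],z=25).round())
E
```

```text
clock: 11.37
eef_pos: [479.5, 367.6, 47.8]
tool_rot: [3.135, 0.005, 0.241]
force: [-0.6, 0.3, -1.1]
width: 32.7
clock: 11.62
eef_pos: [481.2, 363.7, 48.2]
tool_rot: [3.132, 0.005, 0.237]
force: [-0.7, -0.3, 1.2]
width: 46.9
clock: 12.03
eef_pos: [481.4, 362.4, 154.7]
tool_rot: [3.13, 0.007, 0.235]
force: [0.2, 0.3, 0.2]
width: 47.0
46.954390987989775 [-0.75474615  9.87176281  1.34213294] [3.1301293  0.0074623  0.23538804]
0.93 [620. 206.  40.  36.] [523.  60.  25.]
0.63 [318. 178.  37.  40.] [481. 364.  25.]
```

Ball 1 is in the bin, seen at (481,364). Now back to the second ball at about (525,58), turning the tool by -43°.

```bash
python3 -m crank '[[[-0.05,0.5,0,0,0,0],[-0.07,0.9,0,0,0,0],[-0.07,0.9,0,0,0,0],[-0.07,0.9,0.1,0,0,0],[-0.07,0.9,0.1,0,0,0],[-0.07,0.9,0.1,0,0,0],[-0.07,0.9,0.1,0,0,0],[-0.07,0.9,0.1,0,0,0],[-0.07,0.9,0.1,0,0,0],[-0.07,0.9,0.1,0,0,0],[-0.07,0.9,0.1,0,0,0],[0,0,0,0,0,0]]]' -1
python3 -m crank '[[[0,0,0,0,0,0.8],[0,0,0,0,0,0.9],[0,0,0,0,0,0.9],[0,0,0,0,0,0.9],[0,0,0,0,0,0.9],[0,0,0,0,0,0.9],[0,0,0,0,0,0.9],[0,0,0,0,0,0.7],[0,0,0,0,0,0]]]'
python3 - <<'E'
from h import *
s=ctrl.read_state();im=ctrl.get_image("wrist");save(im,"w6.png");print(s["width"],rel([525,58,60]),s["tool_rot"],s["qpos"])
for r in ctrl.search_frame("ball_a",im): print(r["conf"],np.round(r["extent"]),world(im,*r["extent"][:2],z=27).round())
for r in ctrl.search_frame("dish_beetle",im): print(r["conf"],np.round(r["extent"]),world(im,*r["extent"][:2],z=22).round())
E
```

```text
clock: 13.13
eef_pos: [521.5, 53.6, 128.8]
tool_rot: [3.127, 0.014, 0.235]
force: [-0.0, -0.4, -0.1]
width: 85.4
clock: 13.88
eef_pos: [511.3, 38.5, 124.0]
tool_rot: [3.108, 0.009, -0.539]
force: [0.5, 0.1, -0.4]
width: 85.2
85.24521302703705 [ 0.08493085 -0.86893357  2.10408336] [ 3.10783501  0.00913594 -0.5394999 ] [-0.25546125  0.55110365  0.16234688  1.94547462 -0.10098695  0.6812876
 -2.14634484]
0.72 [291. 184.  50.  40.] [524.  57.  27.]
0.46 [434.  86.  72.  77.] [533. -84.  27.]
0.27 [ 75. 345. 147. 110.] [496. 328.  27.]
0.69 [435.  86.  72.  78.] [532. -86.  22.]
0.46 [ 58. 200. 116. 105.] [617. 240.  22.]
```

```bash
python3 -m crank '[[[0,-0.3,0.2,0.32,-0.08,0],[0.03,-0.3,0.5,0,0,0],[0.03,-0.25,0.6,0,0,0],[0,0,0.7,0,0,0],[0,0,0.7,0,0,0],[0,0,0.6,0,0,0],[0,0,0.4,0,0,0],[0,0,0,0,0,0]]]'
python3 - <<'E'
from h import *
s=ctrl.read_state();print(rel([524.5,57.5,-21]),s["tool_rot"])
E
```

```text
clock: 14.7
eef_pos: [527.5, 61.5, 9.8]
tool_rot: [-3.133, 0.014, -0.522]
force: [-0.0, 0.8, 0.1]
width: 85.5
[-0.00498906  0.17484738  1.02672624] [-3.13345059  0.014362   -0.52170342]
```

```bash
python3 -m crank '[[[0,0.08,0.4,0,0.1,0],[0,0.08,0.4,0,0,0],[0,0,0.25,0,0,0],[0,0,0,0,0,0]]]'
python3 - <<'E'
from h import *
s=ctrl.read_state();print(rel([524.5,57.5,-21]),s["tool_rot"])
E
```

```text
clock: 15.03
eef_pos: [526.1, 57.5, -21.6]
tool_rot: [-3.131, 0.003, -0.518]
force: [0.7, -0.1, 1.0]
width: 85.7
[-0.0456891   0.02655741 -0.01925013] [-3.13141832e+00  2.78328963e-03 -5.17877568e-01]
```

```bash
python3 -m crank '[[[-0.04,0.02,0,0,0,0],[0,0,0.01,0,0,0],[0,0,0.01,0,0,0],[0,0,0.01,0,0,0],[0,0,0,0,0,0],[0,0,0,0,0,0],[0,0,0,0,0,0]]]' 1
python3 -m crank '[[[0,0,-0.5,0,0,0],[0,0,-0.9,0,0,0],[0,0,-0.9,0,0,0],[0,0,-0.9,0,0,0],[0,0,-0.9,0,0,0],[0,0,-0.9,0,0,0],[0,0,-0.4,0,0,0]]]'
python3 - <<'E'
from h import *
s=ctrl.read_state();print(s["width"],rel([473,385,130]),s["tool_rot"])
E
```

```text
clock: 15.62
eef_pos: [527.7, 58.2, -18.6]
tool_rot: [-3.127, -0.002, -0.516]
force: [-1.1, 0.2, -1.1]
width: 36.8
clock: 16.2
eef_pos: [523.3, 56.2, 146.9]
tool_rot: [-3.132, 0.005, -0.516]
force: [1.1, 0.6, -0.1]
width: 36.6
36.621284051377316 [-6.86211219 -8.70013949  0.67983371] [-3.13234088  0.0052407  -0.51582473]
```

Gripped at 36.6 mm and held. Carrying to the bin.

```bash
python3 -m crank '[[[-0.4,-0.5,0,0,0,0],[-0.65,-0.82,0,0,0,0],[-0.65,-0.82,0,0,0,0],[-0.65,-0.82,0,0,0,0],[-0.65,-0.82,0,0,0,0],[-0.65,-0.82,0,0,0,0],[-0.65,-0.82,0,0,0,0],[-0.65,-0.82,0,0,0,0],[-0.65,-0.82,0,0,0,0],[-0.65,-0.82,0,0,0,0],[-0.4,-0.5,0,0,0,0],[0,0,0,0,0,0]]]'
python3 - <<'E'
from h import *
s=ctrl.read_state();print(s["width"],rel([473,385,55]),s["tool_rot"])
E
```

```text
clock: 17.2
eef_pos: [476.2, 386.5, 155.9]
tool_rot: [-3.123, -0.004, -0.523]
force: [-1.3, 1.4, 0.3]
width: 36.5
36.48478235072667 [-0.08377827  0.15694217  3.36158337] [-3.12349329 -0.00430266 -0.52336105]
```

```bash
python3 -m crank '[[[-0.05,0.05,0.5,0,0,0],[0,0.05,0.7,0,0,0],[0,0,0.7,0,0,0],[0,0,0.7,0,0,0],[0,0,0.5,0,0,0],[0,0,0,0,0,0]]]'
python3 -m crank '[[[0,0,0,0,0,0],[0,0,0,0,0,0],[0,0,0,0,0,0]]]' -0.15
python3 -m crank '[[[0,0,-0.5,0,0,0],[0,0,-0.8,0,0,0],[0,0,-0.8,0,0,0],[0,0,-0.8,0,0,0],[0,0,-0.5,0,0,0]]]'
python3 - <<'E'
from h import *
s=ctrl.read_state();im=ctrl.get_image("wrist");save(im,"w7.png");print(s["width"],rel([450,-368,150]),s["tool_rot"],s["qpos"])
for r in ctrl.search_frame("ball_a",im): print(r["conf"],np.round(r["extent"]),world(im,*r["extent"][:2],z=25).round())
E
```

```text
clock: 17.7
eef_pos: [475.1, 385.6, 60.8]
tool_rot: [-3.121, -0.007, -0.52]
force: [-0.8, -0.1, -0.6]
width: 36.3
clock: 17.95
eef_pos: [475.9, 383.5, 61.7]
tool_rot: [-3.123, -0.007, -0.522]
force: [0.0, -0.5, -0.5]
width: 48.9
clock: 18.37
eef_pos: [474.4, 380.5, 169.4]
tool_rot: [-3.123, -0.008, -0.523]
force: [0.6, -0.2, -0.9]
width: 49.1
49.05207119929199 [11.73245133 22.08846071  0.34360469] [-3.12338992 -0.00781393 -0.5233358 ] [-0.83257751  0.58919624  0.1738862   1.69221748 -0.12694539  0.85130642
 -2.69961213]
0.96 [290. 203.  34.  38.] [467. 424.  25.]
0.73 [334. 162.  42.  39.] [481. 365.  25.]
0.7 [592.  25.  96.  46.] [475. 103.  25.]
```

View pics/w7.png

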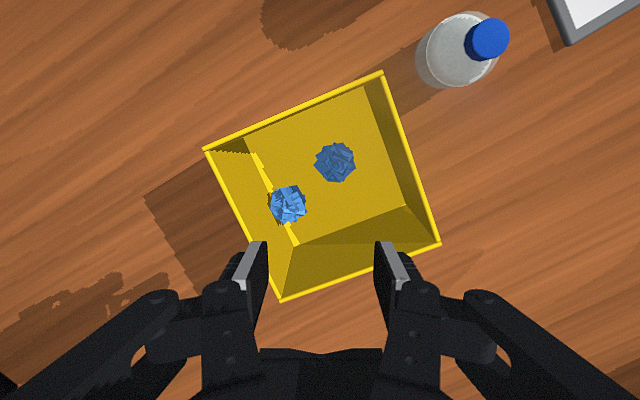

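Both balls lie in the bin, at (334,162) and (288,204). Now I'll turn to handle yaw and go to the magnifier.

```bash
python3 -m crank '[[[0,0,0,0,0,-0.6],[0,0,0,-0.2,0,-0.9],[0,0,0,0,0,-0.9],[0,0,0,0,0,-0.9],[0,0,0,0,0,-0.9],[0,0,0,0,0,-0.9],[0,0,0,0,0,-0.9],[0,0,0,0,0,-0.6]]]' -1
python3 -m crank '[[[-0.1,0.5,0,0,0,0],[-0.16,0.9,0,0,0,0],[-0.16,0.9,0,0,0,0],[-0.16,0.9,0,0,0,0],[-0.16,0.9,0,0,0,0],[-0.16,0.9,0,0,0,0],[-0.16,0.9,0,0,0,0],[-0.16,0.9,0,0,0,0],[-0.16,0.9,0,0,0,0],[-0.16,0.9,0,0,0,0],[-0.16,0.9,0,0,0,0],[-0.16,0.9,0,0,0,0]]]'
python3 -m crank '[[[-0.16,0.9,0,0,0,0],[-0.16,0.9,0,0,0,0],[-0.16,0.9,0,0,0,0],[-0.16,0.9,0,0,0,0],[-0.16,0.9,0,0,0,0],[-0.16,0.9,0,0,0,0],[-0.16,0.9,0,0,0,0],[-0.16,0.9,0,0,0,0],[0,0,0,0,0,0]]]'
python3 - <<'E'
from h import *
s=ctrl.read_state();print(rel([450,-368,150]),s["tool_rot"],s["qpos"])
E
```

```text
clock: 19.13
eef_pos: [475.8, 380.7, 173.4]
tool_rot: [3.136, -0.014, 0.2]
force: [-0.3, 0.4, -0.2]
width: 85.8
clock: 20.13
eef_pos: [482.8, 57.8, 172.6]
tool_rot: [-3.141, -0.017, 0.217]
force: [0.5, 0.4, 0.1]
width: 85.6
clock: 20.88
eef_pos: [488.6, -180.9, 173.1]
tool_rot: [3.137, -0.02, 0.208]
force: [1.4, -0.7, 0.3]
width: 85.4
[-2.56118746  5.83453362  0.74791064] [ 3.13656636 -0.02001195  0.20759944] [ 0.32173332  0.46159435 -0.0243254   1.91797936  0.00813368  0.74222103
 -1.06912587]
```

```bash
python3 - <<'E'
from h import *
im=ctrl.get_image("wrist");save(im,"w8.png")
for q,z in(("dish_beetle",20),("dish_shell",20),("magnifier",18)):
  for r in ctrl.search_frame(q,im)[:2]: print(q,r["conf"],np.round(r["extent"]),world(im,*r["extent"][:2],z=z).round())
E
python3 -m crank '[[[-0.3,0.6,0,0,-0.2,0.3],[-0.4,0.9,0,0,0,0.3],[-0.4,0.9,0,0,0,0],[-0.4,0.9,0,0,0,0],[-0.4,0.9,0,0,0,0],[-0.4,0.9,0,0,0,0],[-0.2,0.6,0,0,0,0],[0,0,0,0,0,0]]]'
python3 - <<'E'
from h import *
im=ctrl.get_image("wrist");save(im,"w9.png")
s=ctrl.read_state();print(rel([450,-368,60]),s["tool_rot"])
for q,z in(("dish_beetle",20),("dish_shell",20),("magnifier",18)):
  for r in ctrl.search_frame(q,im)[:2]: print(q,r["conf"],np.round(r["extent"]),world(im,*r["extent"][:2],z=z).round())
a=cv2.imread("pics/w8.png");b=cv2.imread("pics/w9.png");cv2.imwrite("pics/w89.png",cv2.resize(np.vstack([a[:300],b]),(730,800))[:,:] if 0 else cv2.resize(np.vstack([a[:280],b[:]]),(560,595)))
E
```

```text
dish_beetle 0.62 [235. 114.  60.  68.] [532. -86.  20.]
dish_shell 0.79 [243.  26.  67.  51.] [612. -81.  20.]
dish_shell 0.46 [487. 208.  91. 144.] [ 492. -361.   20.]
clock: 21.75
eef_pos: [449.8, -342.8, 171.9]
tool_rot: [-3.134, -0.001, 0.183]
force: [-0.3, -0.5, 0.7]
width: 85.4
[-0.18359753  0.9409941   3.71602742] [-3.13194430e+00 -1.28832694e-03  1.84980768e-01]
dish_beetle 0.72 [70. 42. 69. 72.] [531. -87.  20.]
magnifier 0.75 [348. 153.  92. 192.] [ 475. -365.   18.]
```

View pics/w89.png

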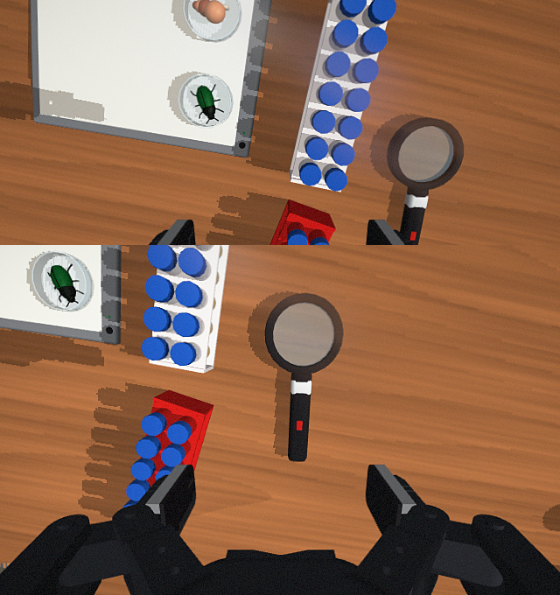

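The pictures show the beetle dish consistently at (532,-86). In the lower one the magnifier handle runs from about (341,246) full-res to the lens at about (347,100).

```bash
python3 - <<'E'
from h import *
im=ctrl.get_image("wrist")
g=cv2.cvtColor(im["color"],cv2.COLOR_RGB2GRAY);P=cloud(im)
m=(im["depth"]>0)&(P[...,2]>12)&(P[...,2]<30)&(P[...,1]<-295)&(P[...,1]>-440)
k,L,st,c=cv2.connectedComponentsWithStats(m.astype(np.uint8));i=1+np.argmax(st[1:,4]);p=P[L==i][:,:2];print(st[i],np.median(P[L==i][:,2]))
h=p[p[:,0]<465];h0=h.mean(0);vt=np.linalg.svd(h-h0)[2][0];vt*=np.sign(vt[0]);print("handle axis deg",np.degrees(np.arctan2(vt[1],vt[0])),"mean",h0,"minx",p[:,0].min(),"n",len(h))
r=p[p[:,0]>490];(cx,cy),rad=cv2.minEnclosingCircle(r.astype(np.float32));print("rim",cx,cy,rad)
lc=np.array([cx,cy]);e=p[np.argmin(p@vt)];d=lc-h0;print("lens-handle dir deg",np.degrees(np.arctan2(d[1],d[0])),"end",e,"len",(lc-e)@vt)
u=d/np.linalg.norm(d);print("origin",lc-75*u)
print("px lens",world(im,347,100.5,18),"end",world(im,341,246,18))
s=ctrl.read_state();print(s["eef_pos"],s["tool_rot"],rel([*(lc-75*u),60]))
E
```

```text
[ 309   58   90  192 4660] 17.30877393498605
handle axis deg 9.049271491674535 mean [ 420.88437564 -368.62093209] minx 370.51128787836143 n 1846
rim 523.1282348632812 -353.6338806152344 44.06977462768555
lens-handle dir deg 8.339110873032016 end [ 370.51128788 -369.66473371] len 153.23878546793725
origin [ 448.92120844 -364.51125294]
px lens [ 526.59576774 -345.92140246   18.        ] end [ 375.97081187 -371.75215919   18.        ]
[ 451.55417495 -337.00301692  171.85040551] [-3.13020824e+00 -2.03461204e-03  1.89842658e-01] [-0.26680477  0.92628638  3.71750763]
```

```bash
python3 -m crank '[[[-0.05,0.4,0.3,-0.1,0,0.36],[-0.1,0.4,0.7,0,0,0],[-0.1,0.15,0.8,0,0,0],[0,0,0.8,0,0,0],[0,0,0.8,0,0,0],[0,0,0.7,0,0,0],[0,0,0.5,0,0,0],[0,0,0,0,0,0]]]'
python3 - <<'E'
from h import *
s=ctrl.read_state();print(rel([449,-366,-33]),s["tool_rot"])
E
```

```text
clock: 22.67
eef_pos: [456.5, -363.5, 26.9]
tool_rot: [3.136, -0.008, 0.153]
force: [0.1, 1.1, 0.2]
width: 85.5
[-0.27724044  0.03306373  1.99414148] [ 3.13577232 -0.00789049  0.15285589]
```

```bash
python3 -m crank '[[[-0.15,0.02,0.35,0,-0.07,0],[-0.1,0.02,0.45,0,0,0],[0,0,0.45,0,0,0],[0,0,0.35,0,0,0],[0,0,0.15,0,0,0],[0,0,0,0,0,0]]]'
python3 - <<'E'
from h import *
im=ctrl.get_image("wrist");s=ctrl.read_state();print(rel([449,-366,-33]),s["tool_rot"],s["force"])
save(im,"w10.png")
g=P=cloud(im);m=(im["depth"]>0)&(P[...,2]>12)&(P[...,2]<24)&(P[...,0]>452)&(P[...,0]<480)&(P[...,1]<-330)&(P[...,1]>-400)
print("handle",P[m].mean(0),m.sum(),"tcp px",proj(im,s["eef_pos"]))
E
```

```text
clock: 23.17
eef_pos: [451.5, -366.3, -27.9]
tool_rot: [3.132, -0.001, 0.153]
force: [-0.8, -0.2, -0.5]
width: 85.5
[-0.08416503 -0.02864348  0.18411937] [ 3.13181572e+00 -1.70052988e-03  1.53449155e-01] [-0.0228588   0.03761893  0.48179073]
handle [ 466.47084402 -361.96182582   17.09618245] 3199 tcp px [322.15638872 227.63010603]
```

```bash
python3 -m crank '[[[-0.07,-0.05,0.17,0.08,0,0],[0,0,0,0,0,0]]]'
python3 -m crank '[[[0,0,0.01,0,0,0],[0,0,0.01,0,0,0],[0,0,0.01,0,0,0],[0,0,0.01,0,0,0],[0,0,0,0,0,0],[0,0,0,0,0,0],[0,0,0,0,0,0]]]' 1
```

```text
clock: 23.38
eef_pos: [450.1, -365.7, -31.7]
tool_rot: [3.139, -0.003, 0.154]
force: [-0.3, 0.4, 0.5]
width: 85.7
clock: 23.97
eef_pos: [451.5, -367.2, -30.7]
tool_rot: [3.136, -0.006, 0.153]
force: [0.1, -0.0, -1.6]
width: 22.2
```

```bash
python3 -m crank '[[[0,0,-0.2,0,0,0],[0,0,-0.4,0,0,0],[0,0,-0.5,0,0,0],[0,0,-0.5,0,0,0],[0,0,-0.5,0,0,0],[0,0,-0.5,0,0,0],[0,0,-0.5,0,0,0],[0,0,-0.5,0,0,0],[0,0,-0.4,0,0,0],[0,0,-0.3,0,0,0],[0,0,-0.1,0,0,0],[0,0,0,0,0,0]]]'
cat >> h.py <<'E'
def mag(im):
    """pose of the held magnifier from depth: cluster above z=35, near the tool; plane fit + circle"""
    s=ctrl.read_state();e=np.array(s["eef_pos"]);P=cloud(im);zc=e[2]+31+18
    m=(im["depth"]>0)&(abs(P[...,2]-zc)<22)&(P[...,0]>e[0]+14)&(P[...,0]<e[0]+140)&(abs(P[...,1]-e[1])<75)
    k,L,st,c=cv2.connectedComponentsWithStats(m.astype(np.uint8));i=1+np.argmax(st[1:,4]);p=P[L==i]
    c=np.linalg.lstsq(np.c_[p[:,:2]-p[:,:2].mean(0),np.ones(len(p))],p[:,2],rcond=None)[0]
    tip=p[p[:,0]>e[0]+40];(cx,cy),r=cv2.minEnclosingCircle(tip[:,:2].astype(np.float32))
    print("n",len(p),"slopes",c[:2].round(3),"z mean",c[2].round(1),"lens",round(cx,1),round(cy,1),"r",round(r,1),"eef",e.round(1),"rot",np.round(s["tool_rot"],3),"off",round(cx-e[0],1),round(cy-e[1],1))
    return p
E
python3 - <<'E'
from h import *
im=ctrl.get_image("wrist");save(im,"w11.png");mag(im);print(ctrl.read_state()["width"])
E
```

```text
clock: 24.97
eef_pos: [449.2, -365.5, 115.2]
tool_rot: [3.136, -0.006, 0.153]
force: [-0.7, 0.1, -1.3]
width: 22.2
n 40239 slopes [-0.04  -0.007] z mean 158.9 lens 521.2 -352.8 r 43.9 eef [ 449.1 -365.4  114.8] rot [ 3.136 -0.006  0.153] off 72.1 12.7
21.84698698738115
```

View pics/w11.png

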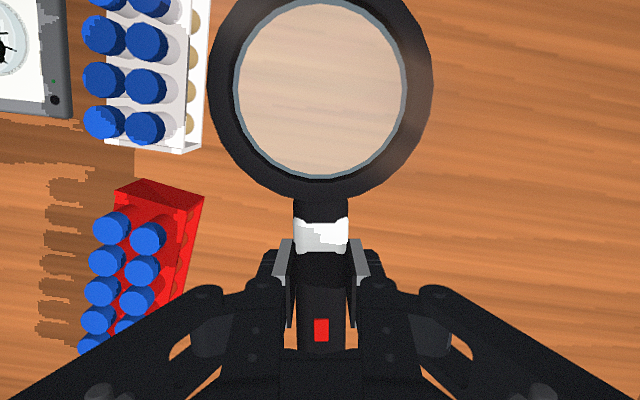

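The wrist picture shows the magnifier held by its handle, lens at (320,90), nearly level and clear of the rack. Carrying it over.

```bash
python3 -m crank '[[[0.05,-0.3,0,0,0,0],[0.12,-0.6,0,0,0,0],[0.12,-0.6,0,0,0,0],[0.12,-0.6,0,0,0,0],[0.12,-0.6,0,0,0,0],[0.12,-0.6,0,0,0,0],[0.12,-0.6,0,0,0,0],[0.12,-0.6,0,0,0,0],[0.12,-0.6,0,0,0,0],[0.12,-0.6,0,0,0,0],[0.12,-0.6,0,0,0,0],[0.12,-0.6,0,0,0,0]]]'
python3 -m crank '[[[0.12,-0.6,0,0,0,0],[0.12,-0.5,0,0,0,0],[0.06,-0.3,0,0,0,0],[0,-0.1,0,0,0,0],[0,0,0,0,0,0]]]'
python3 - <<'E'
from h import *
im=ctrl.get_image("wrist");save(im,"w12.png");mag(im);print(rel([460,-99,23]))
for r in ctrl.search_frame("dish_beetle",im)[:2]: print(r["conf"],r["extent"],world(im,*r["extent"][:2],z=20))
E
```

```text
clock: 26.02
eef_pos: [448.5, -139.2, 104.5]
tool_rot: [-3.135, 0.013, 0.148]
force: [1.1, -0.2, -0.9]
width: 22.3
clock: 26.43
eef_pos: [446.1, -82.8, 101.5]
tool_rot: [-3.129, 0.021, 0.157]
force: [-0.1, -0.2, -0.9]
width: 22.2
n 40430 slopes [-0.071  0.005] z mean 143.4 lens 519.2 -70.4 r 43.9 eef [446.1 -83.3 101.5] rot [-3.129  0.021  0.157] off 73.1 12.8
[0.43070683 0.62277437 2.60200412]
```

```bash
python3 -m crank '[[[0.2,0.3,0,-0.12,0.25,0],[0.2,0.3,0,0,0.25,0],[0.05,0.05,0.2,0,0,0],[0,0,0.3,0,0,0],[0,0,0.3,0,0,0],[0,0,0.2,0,0,0],[0,0,0,0,0,0]]]'
python3 - <<'E'
from h import *
im=ctrl.get_image("wrist");save(im,"w13.png");mag(im);print(rel([459.5,-99,24]))
for n in("scene","side"):
  im=ctrl.get_image(n);save(im,n+"9.png")
  for q in("dish_beetle","dish_shell","bin","ball_a","bottle","jar"):
    for r in ctrl.search_frame(q,im)[:2]: print(n,q,round(r["conf"],2),np.round(r["extent"]),world(im,*r["extent"][:2],z=22 if "dish" in q else None).round())
E
```

```text
clock: 27.12
eef_pos: [463.4, -107.3, 68.1]
tool_rot: [3.138, -0.031, 0.146]
force: [-1.7, -0.0, -1.9]
width: 22.4
n 40114 slopes [-0.016 -0.001] z mean 113.6 lens 534.3 -95.3 r 43.9 eef [ 463.4 -107.3   68.4] rot [ 3.138 -0.031  0.146] off 70.9 12.0
[-0.1345508  -0.29570293  1.47487375]
scene dish_beetle 0.76 [302. 230.  28.  13.] [554. -91.  22.]
scene dish_beetle 0.28 [339. 232. 138. 116.] [598. -15.  22.]
scene dish_shell 0.81 [321. 256.  29.  26.] [631. -79.  22.]
scene bin 0.91 [455. 130.  84.  79.] [471. 411.  20.]
scene bin 0.54 [436. 195.  32.  41.] [641. 208.  83.]
scene ball_a 0.46 [445. 137.  10.   5.] [489. 357.  39.]
scene bottle 0.64 [409. 163.  25.  40.] [533. 208.  74.]
scene bottle 0.64 [437. 196.  33.  41.] [643. 208.  84.]
scene jar 0.69 [436. 196.  32.  41.] [641. 207.  80.]
side dish_beetle 0.72 [339. 222.  29.  19.] [531. -91.  22.]
side dish_beetle 0.55 [363. 263.  88.  42.] [ 566. -224.   22.]
side dish_shell 0.72 [364. 263.  90.  43.] [ 568. -225.   22.]
side dish_shell 0.56 [374. 216.  24.  19.] [627. -82.  22.]
side bin 0.74 [284. 114.  14.  48.] [425. 313.  89.]
side jar 0.62 [350. 138.  18.  32.] [615. 204.  62.]
```

```bash
python3 -m crank '[[[-0.02,-0.15,0.2,0,0,0],[-0.02,-0.12,0.3,0,0,0],[0,0,0.3,0,0,0],[0,0,0.2,0,0,0],[0,0,0.1,0,0,0],[0,0,0,0,0,0]]]'
python3 - <<'E'
from h import *
im=ctrl.get_image("wrist");mag(im);print(rel([460.5,-98.5,26]),ctrl.read_state()["qd"])
E
```

```text
clock: 28.37
eef_pos: [463.5, -98.7, 33.9]
tool_rot: [3.137, -0.035, 0.146]
force: [-0.4, -0.5, -1.2]
width: 22.3
n 40130 slopes [-0.011 -0.002] z mean 79.7 lens 534.3 -86.9 r 44.0 eef [463.5 -98.7  34.1] rot [ 3.137 -0.035  0.146] off 70.8 11.8
[-0.10764758 -0.0232898   0.2675738 ] [-0.0009522  -0.01628468  0.00211958 -0.0036354   0.00085988  0.00617069
 -0.00011594]
```

```bash
python3 -m crank '[[[-0.07,0,0.1,0,0,0],[0,0,0.1,0,0,0],[0,0,0,0,0,0],[0,0,0,0,0,0],[0,0,0,0,0,0],[0,0,0,0,0,0],[0,0,0,0,0,0],[0,0,0,0,0,0]]]'
python3 - <<'E'
from h import *
im=ctrl.get_image("wrist");p=mag(im)
for n in("scene","side"):
  im=ctrl.get_image(n);save(im,n+"f.png")
a=cv2.imread("pics/scenef.png")[160:310,230:430];b=cv2.imread("pics/sidef.png")[160:310,260:460]
cv2.imwrite("pics/fin.png",np.hstack([cv2.resize(x,(400,300),interpolation=cv2.INTER_CUBIC) for x in(a,b)]))
sc=ctrl.get_image("side");P=cloud(sc);m=(sc["depth"]>0)&(P[...,2]>55)&(P[...,2]<90)&(P[...,0]>495)&(P[...,0]<580)&(abs(P[...,1]+87)<48)
q=P[m];(c,r)=cv2.minEnclosingCircle(q[:,:2].astype(np.float32));print("side rim",c,r,np.percentile(q[:,2],[5,50,95]))
s=ctrl.read_state();print(s["eef_pos"],np.round(s["qd"],4),s["width"])
E
```

```text
clock: 29.08
eef_pos: [462.5, -99.9, 28.4]
tool_rot: [3.136, -0.037, 0.145]
force: [0.1, 0.7, -0.5]
width: 22.4
n 40091 slopes [-0.009 -0.002] z mean 74.4 lens 533.3 -87.9 r 44.0 eef [462.6 -99.9  28.4] rot [ 3.136 -0.037  0.145] off 70.8 12.0
side rim (533.3480834960938, -89.55694580078125) 45.80744552612305 [68.75218681 74.29604035 81.58266496]
[462.41738456 -99.83674905  28.36467889] [-0.0018  0.0012  0.0014 -0.0003  0.     -0.0005 -0.0006] 22.09575668037982
```

View pics/fin.png

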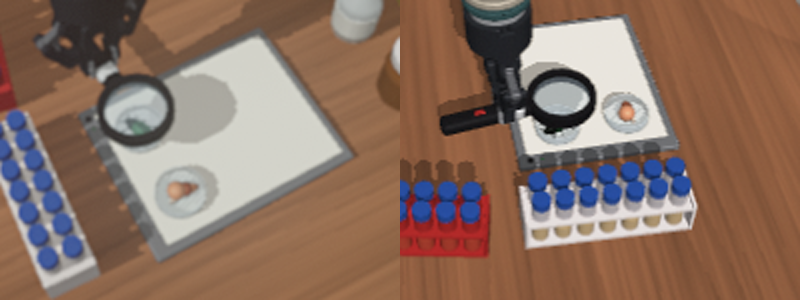

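Both fixed views show the lens level over the beetle and clear of the dish, with the rack and other dish in place. Lens at (533,-88), dish at (532,-86), underside about 46 mm above the dish base, and joint speeds near zero. Handing in.

```bash
python3 - <<'E'
from h import *
print(ctrl.finish_job())
E
```

```text
the job is handed in; nothing more can be done
None
```

I put both paper balls in the yellow bin and handed the job in with the magnifier held level over the beetle. It took about 29 s of the 67 s allowed, and I viewed 10 pictures.

**Last checks**
- **Sideways:** the lens was at about (533, -88) mm and the beetle's dish at about (532, -86), so roughly 2 mm off. An early rough reading put the dish at (527, -92). The later ones mostly agreed on 532, -86, so I used those.
- **Height:** the rim underside was about 46 mm above the dish base, or about 32 mm above its rim.
- **Tilt and speed:** the lens slope was about 0.01 rad and the joint speeds were near zero.
- **Grip:** the fingers were closed on the handle at 22 mm.
- **Balls:** a wrist picture taken right after the second drop showed both inside the bin.
- **Other things:** in the final pictures the rack and the shell dish looked unmoved. I did not measure the bottle, jar or bin precisely at the end. The last network detections put the bottle, and in the scene view the bin, where they started. The jar's spread was larger, but it was visible at the same spot.

**What disagreed:** the reported TCP height was about 38 mm lower than the real fingertips, as all three cameras showed. My first two grasps closed above the first ball without moving it. After correcting for the offset, every grasp held.

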